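# Hang a sample cup carrier and slide it under the purge head

### The arm

A 6-joint arm with a two-finger parallel gripper is mounted at the origin on the work surface. World frame = base frame: x ahead of the robot, y to its left, z up, the work surface at z = 0. Lengths are in m, angles in rad, forces in N, time in s.
With the tool pointing down it reaches from about 0.325 to 0.85 m from the base axis. Payload 4.4 kg.
Tool frame: the origin (TCP) lies on the centre line of the jaws, within the pads' length; the fingertips stand 19 mm ahead of it and the grasp point (between the pads) is the TCP (env.nose_length is the distance from the TCP to the fingertips, in m); z points along the fingers, y is the line along which they close (so a half turn about z gives the same grasp; the last joint's range is limited). The gripper opens to 94 mm and grips with 3 to 60 N. Pads are 16 mm wide; open, the fingers measure 119 mm over their backs; the gripper's body (75 mm by 177 mm) begins 78 mm behind the grasp point.
Start: joints at [1.165, 0.207, 1.542, -0, 1.393, -0.15], TCP at [0.145, 0.556, 0.224] pointing down, gripper open.
Joint ranges: [-2.73, 2.73], [-0.86, 2.22], [0.23, 2.46], [-1.11, 4.25], [0.08, 2.63], [-2.82, 2.82]. Speed limits (rad/s): [2.79, 2.79, 3.14, 3.14, 3.14, 3.14].

### API

Orientations are given as a unit quaternion [x, y, z, w].
In Python, from station import env, imaging gives the robot as it stands. The module is installed in compiled form; this text tells all that it offers. Calls block until the motion is done:
- env.movep(position, orientation): joint-space move of the TCP to a pose.
- env.line_to(position, rot=None, speed=0.15, stop_force=None): straight line of the TCP; rot=None keeps the orientation; speed is the mean speed in m/s. With stop_force (N) it stops when the force on the tool has changed by that much, and returns True; else False.
- env.goto_joints(angles): joint-space move.
- env.release() and env.gripper_close(force=None): open the fingers fully, or close them until they stop; force is the grip in N (None keeps the last).
- env.hold(seconds).
- env.inverse_kinematics(position, orientation): joint angles nearest the present ones, or None.
- imaging.read_camera(name): name is "side" or "top"; returns a dict with "img" (420x560x3 uint8, red, green, blue), "fx", "fy", "cx", "cy" (pixels), "k1" (the pictures are not rectified: a ray, as slopes to the right and down, at radius r is drawn at 1 + k1 r^2 times it, then the intrinsics apply), "cam_to_world" (4x4, takes a point from camera to world coordinates). Camera axes: x right, y down, z forward; pixel columns grow to the right and rows downward; lengths in m; the calibration is good to about 2 mm. A picture is of the moment at which its call begins. There is no depth.
A pose or a line that the arm cannot do raises env.Unreachable and nothing moves.
- env.finish_job(): hands the job in; it is judged then, once.
Trained networks look in a picture, given as the dict that the camera call returned (one of the last four; its "shot" number tells which), for a name from the list of things; names that differ only in an ending like _2 or _b are one class to them, and where a whole thing is asked for, a point or a joint stands for the part that bears it (a point fixed in the world has none). Each returns a list of dicts, best first, with "conf" (0 to 1); they miss things now and then, are a little off and sometimes report something else, mostly with a low value. They report only what shows in the picture. A call takes as long as a camera call.
- imaging.regions_of(picture, label): "mask" (420x560 bool, what is visible of it) and "pixel" ([column, row] in pixels, amid what is visible of it).
Readings, each from a call of its own:
- env.current_time_s(): time.
- env.current_joints(): joint angles.
- env.current_joint_vel(): joint speeds.
- env.current_effort(): joint torques, N m.
- env.current_tool_pos(): TCP position.
- env.current_ee_rot(): TCP orientation.
- env.current_contact_force(): force on the tool from outside, world axes, zero at the start.
- env.current_torque(): the same for the moment, N m.
- env.current_grip_width(): opening from 0.0 (shut) to 1.0 (fully open).
- env.current_finger_force(): force on a finger pad.
Only numpy, scipy, OpenCV 4.12 (cv2) and the standard library are available. Lean on these libraries where they do the work, as an engineer would, in place of code of your own. Each camera call takes 0.05 s, during which the arm holds its last target. There are 200 camera calls.

### The job

Stand the small steel sample cup in the ring of the steel carrier and hang the carrier over the aluminium rail, on the open stretch to the right of the purge head, with the cup facing the robot. Then slide it along the rail until the cup stands right under the purge head's hood, at the black band round the rail, let go of it hanging there, and lastly swing the purge valve's lever all the way over, away from the robot. Keep the cup upright and leave the other things where they are.

Things in the scene. Friction and masses are not known exactly. Their poses are not given: they have to be found in the camera images.
- cup: The small sample cup: open, plain steel, round and straight-sided, 42 mm across, 50 mm tall, walls 2 mm, 40 to 80 g. Origin at the centre of its underside, z up. It stands loose on the bench. It is told from the large cup by its smaller width.
- carrier: Bent-steel hanger standing loose on the bench, 0.2 to 0.35 kg. Origin: underside, straight below the middle of its hook slot; z up, y along the slot, -x towards its cup ring. Base plate x -98 to -7 mm, y +-32 mm, 6 mm thick; front plate x -12 to -7 mm, 40 mm wide, up to the saddle. Centre of mass about 30 mm in front of the slot: hung freely it leans by about 0.12 rad.
- carrier_saddle (a point): Middle of the saddle's underside, which rests on the rail: 130 mm above the carrier's origin, carrier axes. Saddle 30 x 40 mm, 6 mm thick. Behind, a lip (x 7 to 12 mm) hangs 18 mm down from it and then flares outward, to 29 mm below and x = 18 mm. Front plate and lip leave a slot 14 mm wide, open downward and at both ends, that drops over the rail.
- carrier_seat (a point): Centre of the cup ring's floor, where the cup's underside comes to stand: carrier frame (-66, 0, 6) mm, carrier axes. The ring is 48 mm inside, 56 mm outside, 12 mm high.
- carrier_tab (a point): Point in the grip tab on top of the saddle, carrier frame (0, 0, 160) mm, carrier axes. The tab is 10 mm thick along y (pinch it so), 24 mm along x, and spans 24 mm below to 22 mm above this point.
- rail: The fixed aluminium rail: a flat bar 10 mm thick (x), 420 mm long (y), z = 150 to 190 mm, on two round posts at y = -195 and +195 mm with foot discs of 35 mm radius. Origin on the bench under its middle; y along the rail to the robot's left, -x roughly towards the robot. The carrier is hung with its ring on the -x side.
- rail_top (a point): Middle of the rail's top edge, z = 190 mm, with the rail's axes.
- purge_head: Fixed purge head on the rail's robot side. Origin on the bench below the rail at the mark, a black band 4 mm wide round the rail; axes as the rail's. From its hood a 12 mm copper pipe (top 160 mm above the bench) runs to +y, bends down at y = +78 mm and stands on a foot disc of 32 mm radius. The open stretch of rail is on the -y side, the robot's right.
- purge_tip (a point): Centre of the flat underside of the hood, a steel disc 60 mm across and 16 mm high: purge head frame (-66, 0, 136) mm, its axes. A hung carrier's cup (rim at about 116 mm) slides in below it along the rail; it cannot be lowered in from above. Same y as the black band.
- valve_base: The fixed purge valve block, aluminium, 70 x 50 x 25 mm. Origin at the centre of its underside; the lever swings in its x-z plane about an axis along y, 22 mm above the origin, from -x (towards the robot) to +x.
- valve_tip (a point): Centre of the black ball (26 mm across) at the end of the valve's lever, a steel rod of 10 mm diameter, 80 mm from axis to ball centre.
- valve (a joint): Angle of the valve lever, rad: 0 = closed, leaning 0.5 rad towards the block's -x; 0.5 = upright; 1.0 = fully open at its stop, leaning to +x. It swings easily (about 1 N at the ball) and stays where left.
- beaker: The large cup, a bystander: open, steel, round, 62 mm across, 50 mm tall, loose; too wide for the ring. Origin at the centre of its underside. The small and the large cup may stand in either place.
- screw_ring: A black ribbed screw ring lying on the bench, 72 mm across, 18 mm high, loose bystander. Origin at the centre of its underside.
- jar: A glass jar with a blue cap, 60 mm across, 75 mm tall, loose bystander. Origin at the centre of its underside.
- bottle: An amber bottle, 60 mm across, 130 mm tall, loose bystander. Origin at the centre of its underside.

How it is judged:
On the way, in this order (a step that is already met when the one before it is completed fails the run):
1. the carrier, with the small cup in its ring, rests on the rail on the open stretch to the right of the hood (x of cup in the frame of carrier_seat between -0.007 and 0.007 m and y of cup in the frame of carrier_seat between -0.007 and 0.007 m and z of cup in the frame of carrier_seat between -0.004 and 0.006 m and x of carrier_saddle in the frame of rail_top between -0.009 and 0.009 m and z of carrier_saddle in the frame of rail_top between -0.005 and 0.006 m and y of carrier_saddle in the frame of rail_top between -0.205 and 0.205 m and angle between carrier's own z axis and vertical below 0.2 rad and angle between the y axis of carrier and the y axis of rail, either way round below 0.15 rad and y of carrier_saddle in the frame of purge_tip below -0.045 m), for 0.2 s.
2. slid along the rail, the cup is under the hood (within 10 mm along the rail) (x of cup in the frame of carrier_seat between -0.007 and 0.007 m and y of cup in the frame of carrier_seat between -0.007 and 0.007 m and z of cup in the frame of carrier_seat between -0.004 and 0.006 m and x of carrier_saddle in the frame of rail_top between -0.009 and 0.009 m and z of carrier_saddle in the frame of rail_top between -0.005 and 0.006 m and y of carrier_saddle in the frame of rail_top between -0.205 and 0.205 m and angle between carrier's own z axis and vertical below 0.2 rad and angle between the y axis of carrier and the y axis of rail, either way round below 0.15 rad and y of cup in the frame of purge_tip between -0.01 and 0.01 m and x of cup in the frame of purge_tip between -0.025 and 0.025 m), for 0.2 s.
3. the valve lever is swung open (value of joint valve above 0.85 rad), for 0.2 s.
At the end, for the whole second after the job is handed in: Released and at rest: the carrier hangs on the rail (saddle within 6 mm of the rail top, lean under 0.2 rad), the small cup stands in its ring under the hood on the robot side, within 10 mm along the rail, and the valve lever is past 0.85 of its 1.0 rad (all of step 2 and value of joint valve above 0.85 rad and linear speed of each of cup, carrier below 0.02 m/s); the robot touches nothing.
It fails at once if a bystander (large cup, screw ring, jar, bottle) is shifted by more than 40 mm or tipped over (distance of any of beaker, screw_ring, jar, bottle from where it was at the start of the episode above 0.04 m or angle between any of beaker, screw_ring, jar, bottle's own z axis and vertical above 0.6 rad).
It fails at once if the small cup is tipped by more than 35 degrees (angle between cup's own z axis and vertical above 0.6 rad).
It fails at once if the carrier is rammed against the purge head (over 25 N) (contact force between carrier and purge_head above 25 N).
It also fails if it takes over 64 s, if anything falls off the work surface, if the arm or the gripper's body presses on something with over 40 N, if the wrist force passes 120 N, or if a joint passes its speed limit or range.

## Working session

There is one attempt and no reset: what is moved stays moved. The work goes in short steps, each a Python script; the robot and the scene stay as the last script left them, time stands still between calls to the robot, and variables do not carry over. Pictures are saved under pics/ and viewed, at most 10 in all, crops included, and the job is handed in when it is done.

```bash
mkdir -p pics
cat > h.py <<'E'
from station import env, imaging
import numpy as np, cv2
def ray(p,u,v):
    K=np.array([[p["fx"],0,p["cx"]],[0,p["fy"],p["cy"]],[0,0,1.]])
    n=cv2.undistortPoints(np.array([[[u,v]]],float),K,np.array([p["k1"],0,0,0,0.]))[0,0]
    T=np.array(p["cam_to_world"]); d=T[:3,:3]@[n[0],n[1],1]
    return T[:3,3],d/np.linalg.norm(d)
def onz(p,u,v,z):
    o,d=ray(p,u,v); return o+d*(z-o[2])/d[2]
def proj(p,X):
    X=np.atleast_2d(np.array(X,float)); T=np.linalg.inv(np.array(p["cam_to_world"]))
    K=np.array([[p["fx"],0,p["cx"]],[0,p["fy"],p["cy"]],[0,0,1.]])
    return cv2.projectPoints(X,cv2.Rodrigues(T[:3,:3])[0],T[:3,3],K,np.array([p["k1"],0,0,0,0.]))[0][:,0]
def save(p,n): cv2.imwrite("pics/"+n,np.ascontiguousarray(p["img"][:,:,::-1]))
def cen(p,l,minc=0.2):
    return [(r["pixel"],round(r["conf"],2),int(r["mask"].sum()),r["mask"]) for r in imaging.regions_of(p,l)]
E
python3 - <<'E'
from h import *
np.set_printoptions(precision=3,suppress=True)
P={}
for c in("top","side"):
    p=imaging.read_camera(c); save(p,c+"0.png"); P[c]=p
    print(c,p["fx"],p["cx"],p["cy"],p["k1"],np.array(p["cam_to_world"]))
for l in ["cup","carrier","rail","purge_head","valve_base","valve_tip","beaker","screw_ring","jar","bottle"]:
    for c in P:
        for q,cf,a,m in cen(P[c],l):
            x,y,w,h=cv2.boundingRect(m.astype(np.uint8))
            print(l,c,np.round(q,1),cf,a,(x,y,w,h),onz(P[c],*q,0.0))
print(env.current_time_s(),env.current_ee_rot(),env.current_tool_pos())
E
```

```text
top 449.10002794352766 280.9460579190375 207.5151852012941 0.03218790796736867 [[-0.052 -0.971  0.231  0.297]
 [-0.999  0.051 -0.011  0.014]
 [-0.001 -0.232 -0.973  1.199]
 [ 0.     0.     0.     1.   ]]
side 410.7036526526369 279.65295805334074 206.5666836193048 -0.06085035777588364 [[ 0.802 -0.366  0.473  0.12 ]
 [-0.598 -0.465  0.653 -0.576]
 [-0.019 -0.806 -0.591  0.657]
 [ 0.     0.     0.     1.   ]]
cup top [281.1 247.5] 0.8 239 (275, 237, 16, 18) [0.472 0.006 0.   ]
cup side [258.1 258.1] 0.74 476 (248, 243, 20, 28) [0.485 0.019 0.   ]
carrier top [400.4 247.9] 0.98 1154 (385, 215, 33, 54) [ 0.454 -0.314  0.   ]
carrier top [422.9 181.9] 0.72 566 (411, 170, 29, 27) [ 0.634 -0.397  0.   ]
carrier top [228.8 258.3] 0.63 514 (213, 247, 26, 26) [0.45  0.147 0.   ]
carrier side [357.9 350. ] 0.65 3272 (311, 280, 76, 114) [ 0.492 -0.296  0.   ]
rail top [281.6 184.2] 0.78 2566 (188, 162, 178, 59) [ 0.648 -0.005  0.   ]
rail side [330.  199.8] 0.72 3996 (240, 141, 147, 152) [0.773 0.089 0.   ]
purge_head top [255.6 212.3] 0.7 1044 (232, 198, 52, 41) [0.572 0.07  0.   ]
purge_head si
[... 485 characters left out ...]
 0.22 241 (275, 237, 16, 18) [0.471 0.005 0.   ]
beaker top [227.3 260.4] 0.87 512 (214, 247, 25, 26) [0.445 0.151 0.   ]
beaker side [215.5 225.6] 0.89 717 (200, 213, 27, 32) [0.467 0.185 0.   ]
screw_ring top [340.1 266.1] 0.52 347 (326, 246, 28, 28) [ 0.414 -0.148  0.   ]
screw_ring side [283.9 323.2] 0.68 689 (266, 296, 36, 32) [ 0.421 -0.165  0.   ]
jar top [425.7 182.9] 0.7 539 (411, 170, 29, 27) [ 0.631 -0.404  0.   ]
jar top [399.7 243.7] 0.19 1195 (385, 215, 34, 55) [ 0.465 -0.313  0.   ]
jar side [447.3 338. ] 0.7 1550 (429, 310, 41, 50) [ 0.643 -0.383  0.   ]
bottle side [231.8 162.9] 0.84 751 (220, 137, 22, 46) [0.666 0.432 0.   ]
1.1 [0.127 0.992 0.    0.   ] [0.145 0.556 0.224]
```

Run:
```python
import cv2
a=cv2.imread('pics/top0.png');b=cv2.imread('pics/side0.png')
cv2.imwrite('pics/top0b.png',cv2.resize(a[150:300,140:460],(800,375),interpolation=cv2.INTER_CUBIC))
cv2.imwrite('pics/side0b.png',cv2.resize(b[130:400,170:480],(689,600),interpolation=cv2.INTER_CUBIC))
```

```text
(no output)
```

View pics/top0b.png

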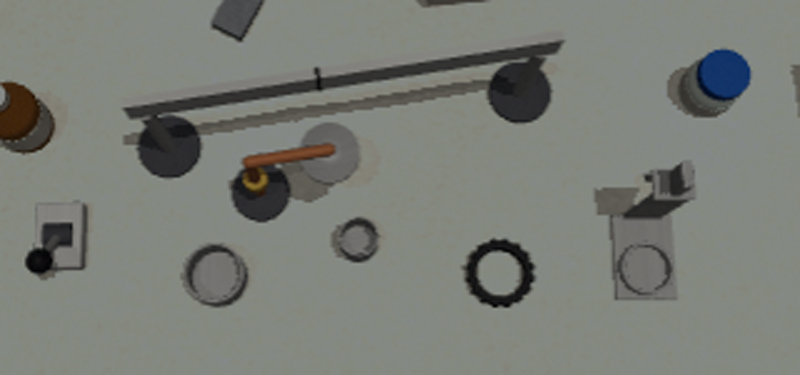

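View pics/side0b.png

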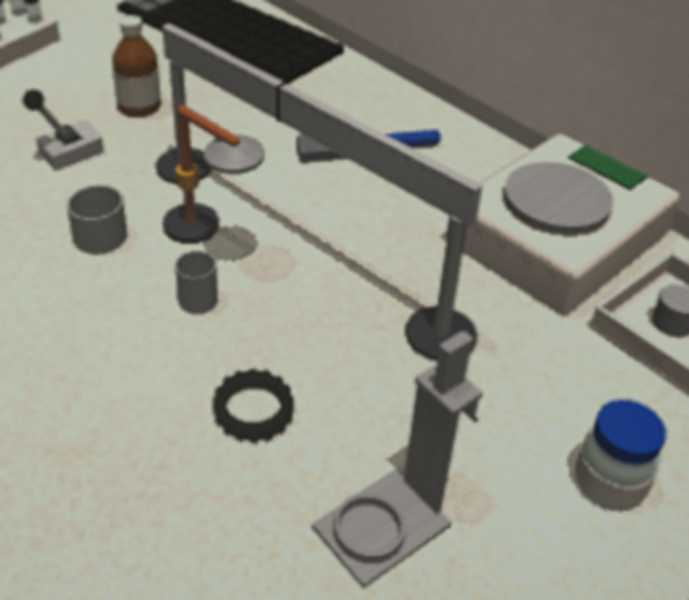

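The top crop shows the small cup at (358,240), the beaker at (215,275), the carrier at (650,235) with its ring towards the robot, the band at (318,78), and the lever ball at (40,260). The side crop agrees: cup (196,282), carrier (400,480), band (281,100). The networks' best hits match these. Next I'll fit poses by silhouette in both views.

```bash
cat > fit.py <<'E'
from h import *
from scipy.optimize import minimize
S=4
def box(x0,x1,y0,y1,z0,z1): return np.array([[x,y,z] for x in(x0,x1) for y in(y0,y1) for z in(z0,z1)])/1e3
def cyl(x,y,r,z0,z1):
    t=np.linspace(0,2*np.pi,40,endpoint=False)
    return np.array([[x+r*np.cos(a),y+r*np.sin(a),z] for a in t for z in(z0,z1)])/1e3
def tf(X,q):
    c,s=np.cos(q[2]),np.sin(q[2]); return X@np.array([[c,s,0],[-s,c,0],[0,0,1]])+[q[0],q[1],0]
def render(p,parts,q):
    m=np.zeros((420*S,560*S),np.uint8)
    for X in parts:
        h=cv2.convexHull((((proj(p,tf(X,q))+.5)*S-.5)*16).astype(np.int32)); cv2.fillConvexPoly(m,h,1,shift=4)
    return m>0
def fit(obs,parts,q0,step=(.01,.01,.05)):
    """obs: [(picture,mask)]"""
    big=[(p,cv2.resize(m.astype(np.uint8),None,fx=S,fy=S,interpolation=cv2.INTER_LINEAR)>0 if 0 else cv2.resize(m.astype(np.float32),None,fx=S,fy=S)>.5) for p,m in obs]
    n=len(q0)
    def f(q):
        q=np.r_[q,np.zeros(3-n)]; c=0
        for p,m in big:
            r=render(p,parts,q); c+=1-(r&m).sum()/max(1,(r|m).sum())
        return c
    sx=np.vstack([q0]+[np.array(q0)+np.eye(n)[i]*step[i] for i in range(n)])
    r=minimize(f,q0,method="Nelder-Mead",options=dict(initial_simplex=sx,xatol=2e-4,fatol=1e-4,maxiter=120))
    return r.x,r.fun
CAR=[box(-98,-7,-32,32,0,6),cyl(-66,0,28,6,18),box(-12,-7,-20,20,6,136),box(-15,15,-20,20,130,136),box(7,12,-20,20,112,136),box(12,18,-20,20,101,112),box(-12,12,-5,5,136,182)]
RAIL=[box(-5,5,-210,210,150,190)]+[X for y in(-195,195) for X in(cyl(0,y,7,0,150),cyl(0,y,35,0,6))]
PUR=[cyl(-66,0,30,136,152),box(-72,-60,0,80,148,160),cyl(-66,78,6,0,158),cyl(-66,78,32,0,6)]
VAL=[box(-35,35,-25,25,0,25)]
CUP=[cyl(0,0,21,0,50)]; BEA=[cyl(0,0,31,0,50)]
E
python3 - <<'E'
from fit import *
np.set_printoptions(precision=4,suppress=True)
P={c:imaging.read_camera(c) for c in("top","side")}
def best(c,l): return imaging.regions_of(P[c],l)[0]["mask"]
for l,parts,q0 in [("cup",CUP,(.47,.005)),("beaker",BEA,(.45,.15)),("carrier",CAR,(.5,-.3,0.)),("rail",RAIL,(.67,-.0,.12)),("purge_head",PUR,(.63,.0,.12)),("valve_base",VAL,(.49,.32,0.))]:
    ms={c:best(c,l) for c in P}
    for cs in (["top"],["side"],["top","side"]):
        if l=="valve_base":
            pass
        q,e=fit([(P[c],ms[c]) for c in cs],parts,q0); print(l,cs,q,round(e/len(cs),3))
t,s=(267.2,181.2),(296.5,175)
print("mark",onz(P["top"],*t,.19),onz(P["side"],*s,.19))
for c in P: print("ball",c,[ (r["pixel"],r["conf"]) for r in imaging.regions_of(P[c],"valve_tip")][:2])
print("ball guess top",onz(P["top"],140+40/2.5,150+260/2.5,.092),"side",onz(P["side"],170+34/2.222,130+99/2.222,.092))
E
```

```text
cup ['top'] [0.4737 0.001 ] 0.057
cup ['side'] [ 0.4748 -0.0004] 0.078
cup ['top', 'side'] [0.4743 0.0007] 0.08
beaker ['top'] [0.4434 0.152 ] 0.026
beaker ['side'] [0.4445 0.1506] 0.069
beaker ['top', 'side'] [0.4434 0.1515] 0.056
carrier ['top'] [ 0.4933 -0.3024  0.033 ] 0.134
carrier ['side'] [ 0.4964 -0.3043 -0.0335] 0.048
carrier ['top', 'side'] [ 0.496  -0.3046 -0.0335] 0.095
rail ['top'] [0.6102 0.0076 0.1073] 0.079
rail ['side'] [0.6115 0.0072 0.1098] 0.166
rail ['top', 'side'] [0.6107 0.0075 0.1084] 0.128
purge_head ['top'] [0.6056 0.0312 0.073 ] 0.115
purge_head ['side'] [0.6077 0.0313 0.0918] 0.189
purge_head ['top', 'side'] [0.6064 0.0308 0.069 ] 0.156
valve_base ['top'] [ 0.4945  0.3176 -0.0643] 0.081
valve_base ['side'] [0.4962 0.319  0.0004] 0.214
valve_base ['top', 'side'] [ 0.4946  0.3176 -0.0353] 0.151
mark [0.6017 0.0313 0.19  ] [0.59  0.009 0.19 ]
ball top [([157.1, 248.9], 0.56)]
ball side []
ball guess top [0.4584 0.3154 0.092 ] side [0.4613 0.316  0.092 ]
```

Fits agree across views to within 1–3 mm. The hood is close to the cup, so I'll tilt the tool towards the robot about the pinch axis when gripping it. Next step: check the carrier overlay while grasping the cup.

```bash
cat >> h.py <<'E'
from scipy.spatial.transform import Rotation as R
def ori(psi,tilt=0.,flip=False):
    """tool y along world direction psi+90deg; tilt leans gripper body back to the robot"""
    y=np.array([-np.sin(psi),np.cos(psi),0])*(-1 if flip else 1)
    f=np.array([np.cos(psi),np.sin(psi),0]); z=f*np.sin(tilt)-np.array([0,0,1])*np.cos(tilt)
    return R.from_matrix(np.column_stack([np.cross(y,z),y,z])).as_quat()
E
python3 - <<'E'
from fit import *
np.set_printoptions(precision=4,suppress=True)
psi=-.033
for fl in(0,1):
    print(fl,[env.inverse_kinematics([x,y,z],ori(s,t,fl)) for x,y,z,s,t in[(.474,.001,.2,psi,.25),(.43,-.302,.05,psi,.25),(.496,-.3046,.16,psi,0),(.615,-.1,.22,.108,0),(.4,.32,.08,0,0)]])
q=ori(psi,.25,0 if env.inverse_kinematics([.43,-.302,.05],ori(psi,.25)) is not None and abs(env.inverse_kinematics([.43,-.302,.05],ori(psi,.25))[5])<2 else 1)
env.movep([.4740,.0007,.16],q)
env.line_to([.4740,.0007,.044],speed=.12)
env.gripper_close(15)
print(env.current_grip_width()*94,env.current_finger_force(),env.current_contact_force(),env.current_time_s())
env.line_to([.4740,.0007,.13],speed=.15)
print(env.current_grip_width()*94,env.current_finger_force(),env.current_time_s())
P={c:imaging.read_camera(c) for c in("top","side")}
rows=[]
for c,(x,y) in dict(top=(380,205),side=(300,270)).items():
    im=np.ascontiguousarray(P[c]["img"][:,:,::-1]); big=cv2.resize(im,None,fx=4,fy=4,interpolation=cv2.INTER_CUBIC)
    for X in CAR[:4]+CAR[6:]:
        h=cv2.convexHull((((proj(P[c],tf(X,(.496,-.3046,-.0335)))+.5)*4-.5)).astype(np.int32)); cv2.polylines(big,[h],True,(0,255,0),1)
    rows.append(cv2.resize(big,None,fx=1,fy=1)[y*4:y*4+(70 if c=="top" else 130)*4,x*4:x*4+(50 if c=="top" else 95)*4])
H=max(r.shape[0] for r in rows); out=np.hstack([cv2.copyMakeBorder(r,0,H-r.shape[0],0,0,cv2.BORDER_CONSTANT) for r in rows]); cv2.imwrite("pics/car.png",out); print(out.shape)
E
```

```text
0 [array([-0.2112, -0.1639,  1.9935,  0.0501,  1.0664, -1.7678]), array([-0.8956,  0.2169,  1.9665,  0.2622,  0.811 , -2.6005]), array([-0.6994,  0.2804,  1.5894, -0.    ,  1.2718, -2.2372]), array([-0.3   ,  0.3106,  1.4214, -0.    ,  1.4095, -1.9788]), array([ 0.5057,  0.2461,  1.8223, -0.    ,  1.0732, -1.0651])]
1 [array([-0.2112, -0.1639,  1.9935,  0.0501,  1.0664,  1.3737]), array([-0.8956,  0.2169,  1.9665,  0.2622,  0.811 ,  0.5411]), array([-0.6994,  0.2804,  1.5894, -0.    ,  1.2718,  0.9044]), array([-0.3   ,  0.3106,  1.4214, -0.    ,  1.4095,  1.1628]), array([ 0.5057,  0.2461,  1.8223, -0.    ,  1.0732,  2.0765])]
42.347281250637685 15.000006412155926 [ 0.3337 -1.0229 -0.5723] 6.1833
42.11611756770378 14.999941564165056 6.9083
(520, 580, 3)
```

View pics/car.png

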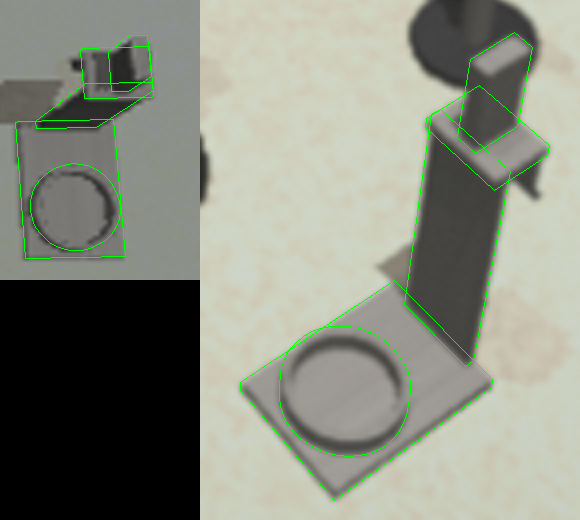

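The overlay matches the carrier in both views: base plate, ring and tab lie on the outlines (top ring at (75,207), side ring at (344,390)). The cup is held. Next: move above the ring, check cup relative to seat, lower it in.

Run:
```python
from fit import *
np.set_printoptions(precision=4,suppress=True)
psi=-.0335; q=ori(psi,.25,1)
if abs(env.current_joints()[5]-1.37)>1: q=ori(psi,.25,0)
s=np.array([.4962-.066,-.3046+.0022])
env.movep([.40,-.25,.14],q); env.movep([*s,.112],q)
P={c:imaging.read_camera(c) for c in("top","side")}
X=[cyl(0,0,21,68,118)]
for c in P:
    for r in imaging.regions_of(P[c],"cup")[:2]: 
        try: print(c,r["conf"],r["mask"].sum(),r["pixel"],proj(P[c],[[*s,.09]]),*fit([(P[c],r["mask"])],X,s))
        except Exception as e: print(c,e)
print(env.current_tool_pos(),env.current_grip_width()*94,env.current_time_s())
for c in P: cv2.imwrite(f"pics/pl_{c}.png",P[c]["img"][:,:,::-1])
a,b=[cv2.resize(P[c]["img"][y:y+130,x:x+95,::-1],None,fx=4,fy=4,interpolation=cv2.INTER_CUBIC) for c,x,y in(("top",360,180),("side",290,240))]
cv2.imwrite("pics/pl.png",np.hstack([a,b]))
```

```text
top 0.52 2471 [273.9, 182.4] [[406.357  252.4059]] [ 0.4302 -0.3024] 1.0
side 0.59 388 [335.6, 345.5] [[338.9559 339.9146]] [ 0.4296 -0.2988] 0.5916633741604109
side 0.48 139 [252.0, 236.2] [[338.9559 339.9146]] [ 0.4302 -0.3024] 1.0
[ 0.4303 -0.301   0.1122] 42.03248699376008 8.6083
```

View pics/pl.png

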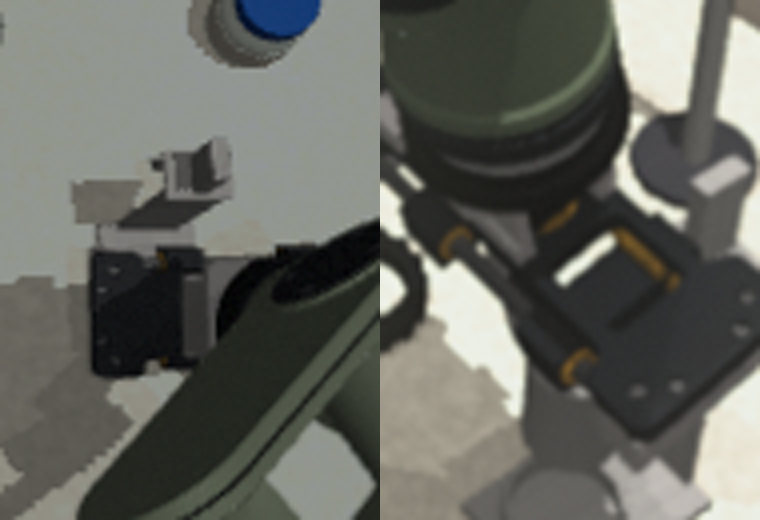

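The gripper hides the cup, which sits over the ring in both views, with the ring low at about (555,495) in the side half. I'll lower it with a force guard and use the stop height as the check.

Run:
```python
from fit import *
np.set_printoptions(precision=4,suppress=True)
s=np.array([.4962-.066,-.3046+.0022])
env.line_to([*s,.066],speed=.12)
print(env.current_tool_pos(),env.current_contact_force())
hit=env.line_to([*s,.048],speed=.03,stop_force=3)
print(hit,env.current_tool_pos(),env.current_contact_force(),env.current_grip_width()*94,env.current_time_s())
```

```text
[ 0.4303 -0.3023  0.0663] [ 0.5304 -1.2623 -0.2714]
True [ 0.4302 -0.3023  0.0498] [-0.1721 -0.1933  2.6813] 42.13126915883703 9.6833
```

Run:
```python
from fit import *
np.set_printoptions(precision=4,suppress=True)
fl=0 if env.current_joints()[5]<-.5 else 1
psi=-.0335
env.release(); p=env.current_tool_pos()
env.line_to([p[0],p[1],.15],speed=.2)
env.movep([.44,-.303,.235],ori(psi,0,fl))
P={c:imaging.read_camera(c) for c in("top","side")}
for c in P: save(P[c],f"seat_{c}.png")
env.movep([.4962,-.3046,.215],ori(psi,0,fl))
env.line_to([.4962,-.3046,.160],speed=.1,stop_force=6)
env.gripper_close(55)
print(env.current_tool_pos(),env.current_contact_force(),env.current_grip_width()*94,env.current_time_s())
b=cv2.resize(P["side"]["img"][250:400,290:400,::-1],None,fx=4,fy=4,interpolation=cv2.INTER_CUBIC)
cv2.imwrite("pics/seat.png",b)
```

```text
[ 0.4963 -0.3047  0.1599] [-0.0534 -0.3568 -0.7213] 9.580147761081255 14.1
```

View pics/seat.png

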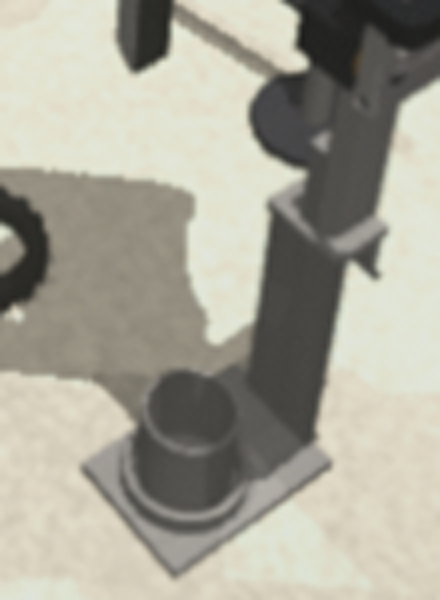

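The cup stands in the ring (side crop, rim centre about (193,410), ring at (185,490)) and the tab is pinched (9.6 mm). Next: lift, carry to the rail and hover.

```bash
cat >> h.py <<'E'
YR=.1084; RO=np.array([.6107,.0075]); EX=np.array([np.cos(YR),np.sin(YR)]); EY=np.array([-np.sin(YR),np.cos(YR)])
def rp(x,y): return RO+EX*x+EY*y
E
python3 - <<'E'
from fit import *
np.set_printoptions(precision=4,suppress=True)
fl=0 if env.current_joints()[5]<-.5 else 1
p=env.current_tool_pos()
env.line_to([p[0],p[1],.28],speed=.12)
print(env.current_contact_force(),env.current_torque(),env.current_time_s())
a=rp(-.003,.0236-.10)
env.line_to([*a,.28],rot=ori(YR,0,fl),speed=.14)
t=env.current_tool_pos(); print(t,env.current_ee_rot(),env.current_grip_width()*94,env.current_time_s(),rp(0,0))
P={c:imaging.read_camera(c) for c in("top","side")}
dz=t[2]-.160; parts=[X+[0,0,dz] for X in CAR]+[cyl(-66,0,21,6,56)+[0,0,dz]]
out=[]
for c in P:
    big=cv2.resize(np.ascontiguousarray(P[c]["img"][:,:,::-1]),None,fx=4,fy=4,interpolation=cv2.INTER_CUBIC)
    for X in parts+[RAIL[0]]:
        q=(*RO,YR) if X is RAIL[0] else (t[0],t[1],YR)
        cv2.polylines(big,[cv2.convexHull(((proj(P[c],tf(X,q))+.5)*4-.5).astype(np.int32))],True,(0,255,0),1)
    u,v=(proj(P[c],[[t[0],t[1],.2]])[0]*4).astype(int); out.append(big[max(0,v-300):v+300,max(0,u-200):u+200])
h=min(o.shape[0] for o in out); cv2.imwrite("pics/hover.png",np.hstack([o[:h] for o in out]))
E
```

```text
[ 0.3676  0.358  -2.6639] [0.0303 0.002  0.0022] 15.25
[ 0.6158 -0.0695  0.28  ] [ 0.9986  0.0537 -0.0001  0.0001] 9.722174753153341 17.2917 [0.6107 0.0075]
```

View pics/hover.png

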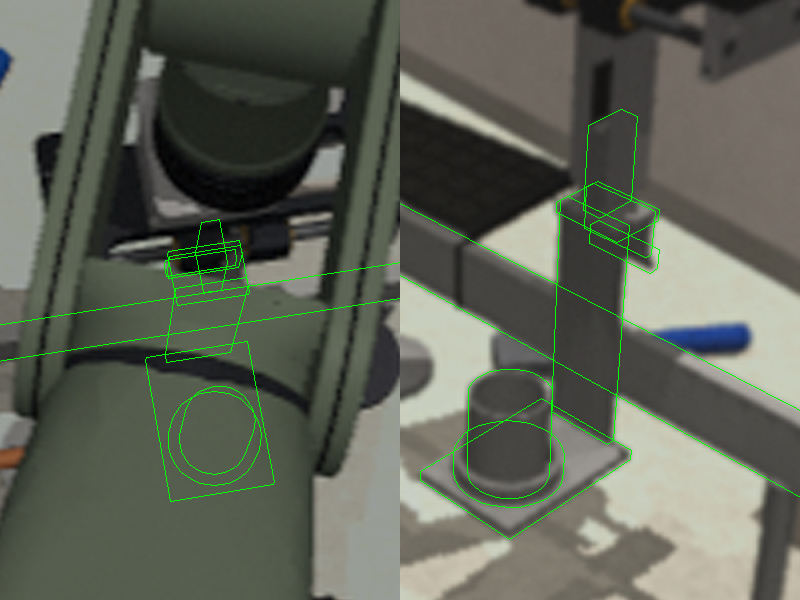

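The overlay lies on the carrier, cup (510,430) and rail edges in the side half; the top view is hidden by the arm. The poses are consistent, so I'll lower it onto the rail with a force guard.

Run:
```python
from h import *
np.set_printoptions(precision=4,suppress=True)
def st(m): 
    t=env.current_tool_pos(); d=t[:2]-RO; print(m,"rail xy",d@EX,d@EY,"z",t[2],env.current_contact_force(),round(env.current_time_s(),2))
y=.0236-.10
h=env.line_to([*rp(-.003,y),.243],speed=.08,stop_force=4); st(("lower",h))
if not h:
    h=env.line_to([*rp(.007,y),.243],speed=.02,stop_force=2.5); st(("probe+x",h))
```

```text
('lower', True) rail xy -0.0031111895225002582 -0.07603544668253097 z 0.24049291710433884 [ 2.9981  0.0514 -0.4235] 17.88
```

The flare touched the rail's far edge where predicted, so the x estimate holds to 0.5 mm. I'll centre it and lower.

Run:
```python
from h import *
np.set_printoptions(precision=4,suppress=True)
def st(m): 
    t=env.current_tool_pos(); d=t[:2]-RO; print(m,"rail xy",d@EX,d@EY,"z",t[2],env.current_contact_force(),env.current_torque(),round(env.current_time_s(),2))
y=.0236-.10
env.line_to([*rp(.0,y),.241],speed=.03); st("centre")
h=env.line_to([*rp(.0,y),.216],speed=.03,stop_force=4); st(("lower",h))
env.hold(.3); st("rest")
```

```text
centre rail xy -0.0007795554805582826 -0.07615838493475521 z 0.23965662562752985 [ 0.4668  0.0468 -2.6124] [ 0.0217  0.0536 -0.0147] 18.18
('lower', True) rail xy -0.00029847783587546537 -0.07629831515626717 z 0.2198779131471022 [0.0646 0.8677 4.0294] [-0.1096  0.0262 -0.0475] 18.84
rest rail xy -0.00029207717269580326 -0.07631339650084923 z 0.2198914373222916 [ 0.3132 -0.3192  5.8833] [-0.0829  0.0755 -0.0351] 19.14
```

Run:
```python
from fit import *
np.set_printoptions(precision=4,suppress=True)
def st(m): 
    t=env.current_tool_pos(); d=t[:2]-RO; print(m,"rail xy",d@EX,d@EY,"z",t[2],env.current_contact_force(),env.current_torque(),round(env.current_time_s(),2))
y=.0236-.10
env.line_to([*rp(.0,y),.2205],speed=.03); env.hold(.2); st("up")
h=env.line_to([*rp(0,.0236),.2205],speed=.05,stop_force=10); st(("slide",h))
t=env.current_tool_pos()
P={c:imaging.read_camera(c) for c in("top","side")}
c="side"; big=cv2.resize(np.ascontiguousarray(P[c]["img"][:,:,::-1]),None,fx=4,fy=4,interpolation=cv2.INTER_CUBIC)
u,v=(proj(P[c],[[t[0],t[1],.15]])[0]*4).astype(int); cv2.imwrite("pics/slid.png",big[v-300:v+300,u-300:u+300])
```

```text
up rail xy -0.00012239921434129117 -0.07635794570162739 z 0.21997995943931462 [ 0.5772  0.5972 -2.208 ] [-0.0352 -0.131   0.0342] 19.6
('slide', False) rail xy 5.416195617306032e-06 0.02335486511777951 z 0.2204922186819786 [ 0.3001 -0.3954 -3.7896] [-0.0258  0.0331 -0.0078] 21.75
```

View pics/slid.png

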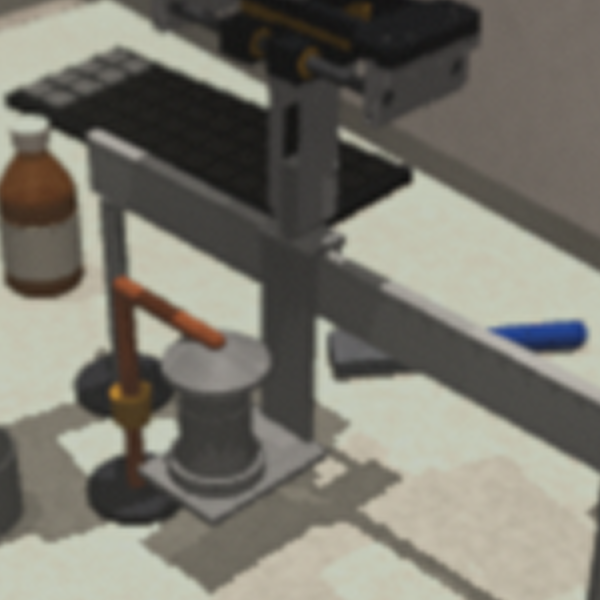

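The cup stands under the hood (217,350), with the carrier upright on the rail at the band. Next: release, retreat upward and check the hang.

Run:
```python
from fit import *
np.set_printoptions(precision=4,suppress=True)
t=env.current_tool_pos()
env.line_to([t[0],t[1],.2195],speed=.02,stop_force=3); env.hold(.2)
env.release(); print(env.current_contact_force())
env.line_to([t[0],t[1],.30],speed=.12)
env.movep([.45,.22,.26],ori(0,0,0 if env.current_joints()[5]<-.5 else 1))
env.hold(.3)
P={c:imaging.read_camera(c) for c in("top","side")}
for l in("cup","carrier","valve_tip","valve_base"):
  for c in P:
    for r in imaging.regions_of(P[c],l)[:2]: print(l,c,r["conf"],r["pixel"])
out=[]
for c in P:
    big=cv2.resize(np.ascontiguousarray(P[c]["img"][:,:,::-1]),None,fx=4,fy=4,interpolation=cv2.INTER_CUBIC)
    for X in [RAIL[0],CAR[3]+[0,0,.06],CAR[6]+[0,0,.06],CUP[0]+np.array([-.066,0,.066])]:
        q=(*RO,YR) if X is RAIL[0] else (*rp(0,.0236),YR)
        cv2.polylines(big,[cv2.convexHull(((proj(P[c],tf(X,q))+.5)*4-.5).astype(np.int32))],True,(0,255,0),1)
    u,v=(proj(P[c],[[*rp(0,.0236),.15]])[0]*4).astype(int); out.append(big[max(v-300,0):v+300,u-200:u+200])
cv2.imwrite("pics/hung.png",np.hstack(out)); print(env.current_time_s(),env.current_joints())
```

```text
[-0.0095  0.0993  0.568 ]
cup side 0.63 [277.8, 217.6]
cup side 0.49 [196.1, 194.1]
carrier top 0.92 [268.2, 189.4]
carrier side 0.72 [292.4, 198.5]
valve_base top 0.67 [266.8, 195.0]
valve_base top 0.4 [155.6, 256.4]
valve_base side 0.91 [198.6, 192.2]
26.2417 [0.2819 0.0201 1.6739 0.     1.4476 1.8525]
```

View pics/hung.png

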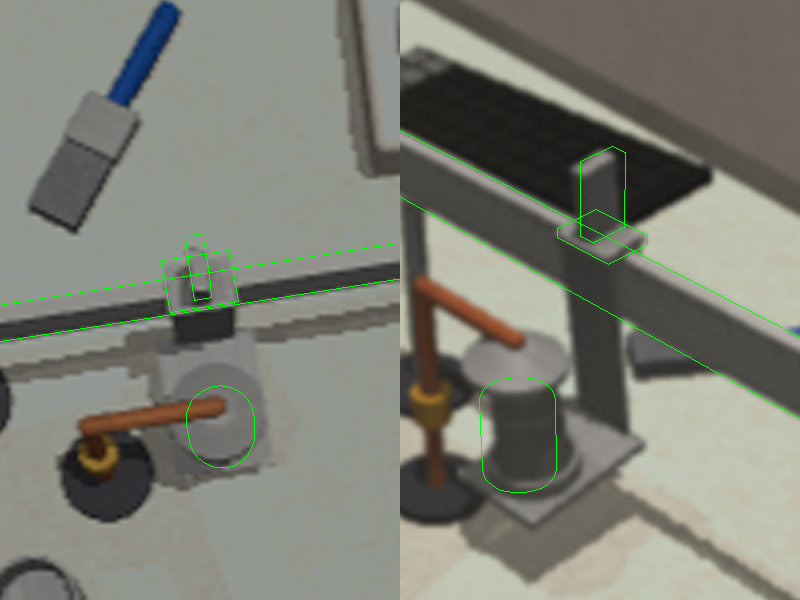

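The carrier hangs freely with a small lean, saddle on the rail at the band, and the cup is in its ring under the hood (side about (520,440)). Now the valve lever.

Run:
```python
from fit import *
np.set_printoptions(precision=4,suppress=True)
q=ori(-.03,0,1)
env.gripper_close(10)
env.movep([.405,.319,.17],q)
env.line_to([.405,.319,.094],speed=.15,stop_force=5)
h=env.line_to([.54,.315,.094],speed=.06,stop_force=5)
print(h,env.current_tool_pos(),env.current_contact_force(),env.current_time_s())
t=env.current_tool_pos()
env.line_to([t[0]-.05,t[1]+.0015,.094],speed=.15)
env.line_to([t[0]-.05,t[1]+.0015,.24],speed=.2)
env.movep([.30,.45,.25],q)
P={c:imaging.read_camera(c) for c in("top","side")}
a=P["top"]["img"][150:300,140:340,::-1]; b=P["side"]["img"][130:280,170:340,::-1]
cv2.imwrite("pics/end.png",np.hstack([cv2.resize(x,(400,int(400*x.shape[0]/x.shape[1]))) [:300] for x in(a,b)]))
print(env.current_time_s())
for c in P:
  for l in("beaker","cup"):
    for r in imaging.regions_of(P[c],l)[:1]: print(l,c,r["conf"],r["pixel"])
```

```text
True [0.5113 0.3153 0.093 ] [-1.6936 -0.0119  4.7505] 30.5417
32.85
beaker top 0.87 [227.9, 258.8]
cup top 0.72 [267.4, 192.7]
beaker side 0.63 [210.7, 226.9]
cup side 0.63 [278.1, 219.7]
```

View pics/end.png

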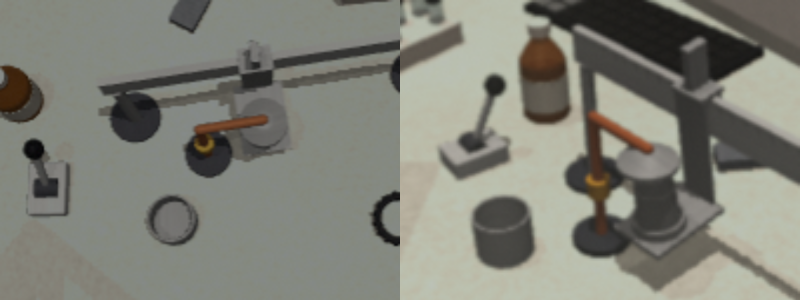

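The lever now leans away from the robot (ball at top (34,150), side (494,86)), and the carrier still hangs at the band. I'll check the angle from the ball's pixels before handing in.

Run:
```python
from fit import *
for c,x0,y0,sx in(("top",140,150,2),("side",170,130,400/170)):
    p=imaging.read_camera(c); im=cv2.cvtColor(np.ascontiguousarray(p["img"]),cv2.COLOR_RGB2GRAY)
    u,v={"top":(34,150),"side":(494-400,86)}[c]; u,v=x0+u/sx,y0+v/sx
    w=im[int(v)-8:int(v)+9,int(u)-8:int(u)+9]; r,k=np.nonzero(w<45); print(c,"ball",k.mean()+int(u)-8,r.mean()+int(v)-8,len(r))
    for j in(.7,.85,.95,1.0):
        a=j-.5; print(j,proj(p,[[.495+.08*np.sin(a),.318,.022+.08*np.cos(a)]])[0])
```

```text
top ball 156.54320987654322 224.45679012345678 81
0.7 [154.30210769 232.5249474 ]
0.85 [154.72643832 228.19459425]
0.95 [155.10834    225.53387228]
1.0 [155.32706549 224.28239831]
side ball 209.92307692307693 166.17948717948718 39
0.7 [201.23436116 165.46579064]
0.85 [205.19241587 165.14055457]
0.95 [207.73881922 165.26596874]
1.0 [208.97435324 165.42970478]
```

Both views put the lever at about 1.0 rad, so I'm handing in.

```bash
python3 -c "
from station import env
print(env.finish_job(),env.current_time_s())"
```

```text
the job is handed in; nothing more can be done
the job is handed in; nothing more can be done
```

I handed the job in at about 33 s of robot time: in the last pictures the cup stands in the carrier's ring under the hood, the carrier hangs released at the black band, and the valve lever measures about 1.0 rad; the hand-in call gave no pass or fail verdict.

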